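# Pop the bobbin hatch of the sewing machine

## Robot

A 6-joint arm with a two-finger parallel gripper is mounted at the origin on the work surface. World frame = base frame: x ahead of the robot, y to its left, z up, the work surface at z = 0. Lengths are in m, angles in rad, forces in N, time in s.
With the tool pointing down it reaches from about 0.325 to 1 m from the base axis. Payload 5.1 kg.
Tool frame: the origin (TCP) lies midway between the tips of the shut fingers; the grasp point (between the pads) lies 19 mm behind it; z points along the fingers, y is the direction in which the jaws open and shut (so a half turn about z gives the same grasp; the last joint's range is limited). The gripper opens to 85 mm and grips with 20 to 120 N. Pads are 22 mm wide; open, the fingers measure 114 mm over their backs; the gripper's body (76 mm by 85 mm) begins 54 mm behind the grasp point. The pads swing forward as they close: fully open they stand 13 mm farther back than shut.
Start: joints at [1.162, 0.124, 1.65, -0, 1.367, -0.083], TCP at [0.208, 0.616, 0.2] pointing down, gripper open.
Joint ranges: [-2.61, 2.61], [-1.02, 2.33], [0.03, 2.71], [-1.35, 4.49], [0.32, 2.68], [-2.91, 2.91]. Speed limits (rad/s): [2.57, 2.57, 3.14, 3.14, 3.14, 3.14].

## Interface

Orientations are given as a unit quaternion [x, y, z, w].
In Python, from workcell import * gives the robot as it stands. The module is installed in compiled form; this text tells all that it offers.
- The arm moves only by the tool play_rows, never from a script. Its argument "moves" is a list that holds one entry, the list of rows, each a list of 7 numbers: the turn, a rotation vector about the tool's x, y, z in degrees, then the shift along the tool's x, y, z in mm, then the closure, from -1 (fully open) to 1 (shut). In form: [[[wx, wy, wz, dx, dy, dz, claw], ...]]. A call has 1 to 12 rows; each row shifts and turns the commanded pose from where the row before left it, along the tool's axes as they then stand; what a row does not reach is not made up. A row lasts 1/10 s, in which the tool goes at most 50 mm and 8.59 degrees, less where a joint would pass 70% of its speed; a pose out of reach is approached as far as the arm can. A call with a gripper value outside its range is refused whole. The fingers move at their own pace and stop on an object; the grip force is fixed at half the most. Time passes only in rows, so rows that do not move let the fingers close. It gives the time, the measured TCP pose, the force and the opening at its end, in the units of the state.
- sense(): the state, without advancing time (a new reading comes with each control period).
- get_image(name): name is "scene" or "side" or "wrist"; returns (picture, depth): 480x640x3 uint8, blue, green, red; 480x640 float32, m along the optical axis (not along the pixel's ray), 0 where there is no reading.
- camera_params(name): a dict with "fx", "fy", "cx", "cy" (pixels), "dist" ([k1, k2, p1, p2, k3] as OpenCV has them; the pictures are not rectified), "origin" and "orientation" of the camera in the world; the wrist camera has in their place "hand_eye" (4x4, takes a point from camera to tool coordinates, whose origin is the TCP and whose axes are the flange's). Camera axes: x right, y down, z forward; pixel columns grow to the right and rows downward; lengths in m; the calibration is good to about 2 mm. A picture is of the moment at which its call begins: read the wrist's pose just before it. camera_params takes no time and is no camera call.
- sign_off(): hands the job in, once; it reports no verdict.
The state is a dict: "clock": time; "qpos": joint angles; "joint_velocities": joint speeds; "joint_torque": joint torques, N m; "position": TCP position; "ee_rot": TCP orientation; "wrist_force": force on the tool from outside, world axes, zero at the start; "wrist_torque": the same for the moment, N m; "grip_width": finger opening in m.
Only numpy, scipy, OpenCV 4.12 (cv2) and the standard library are available. Lean on these libraries where they do the work, as an engineer would, in place of code of your own. Each camera call takes 0.05 s, during which the arm holds its last target. There are 200 camera calls.

## Task

The bobbins are under the blue-grey hatch in the white sewing-machine bed, and the pin tin has been left standing on it. With the fingertips slide the tin off the hatch, keeping it upright and on the machine's bed (do not pick it up), then press the front edge of the hatch gently and just once, so that its push-push latch lets go, and draw back so that it springs right up and stays open. Leave the other things where they are.

Things in the scene. Friction and masses are not known exactly. Their poses are not given: they have to be found in the camera images.
- machine: white sewing machine, fixed. Origin on the table under the needle; x points to its back (its front, -x, faces the robot), y to the robot's left, z up. Flat bed top 80 mm above the table over x -115..115, y 66..350 mm, with nothing above it, and x -95..95, y -170..66. The head overhangs y -55..64, x -60..60 from 166 mm up; arm and pillar (y -295..60) rise to 330 mm
- bed_free (a point): point on the bare top of the machine's bed right behind the hatch, at x 35, y 180, z 80 mm in the machine's frame: 60 mm behind the hatch's hinge, room for the tin. The bed to the left of the hatch is bare too
- hatch_press (a point): round finger mark on the hatch, the place to press, 15 mm behind the middle of its front edge; at x -80, y 180, z 80 mm of the machine when shut; moves with the hatch. The hatch is a blue-grey flap, 69 mm deep, 88 wide, 4 thick, flush in the bed (machine x -95..-26, y 136..224), hinged along its far edge
- hatch (a joint): hatch angle, rad: 0 shut and flush, negative pushed in, 1.25 fully up. The mark pressed in 3 mm or more (2 to 3 N; rubber buffers from 4 mm on, 3 N/mm) frees the latch; as the finger leaves, a spring swings the front edge up and back in about 1.5 s and holds it, so draw the finger up and to the front, out of its arc. Pushing the open hatch down would latch it again
- latch (a joint): sideways place of the follower pin of the push-push latch under the hatch, m: 0 while latched, 0.005 when it has let go, below -0.003 only when the open hatch is being pushed down shut again
- tin: round steel pin tin with red lid, 57 mm across, 22 mm high, 50 to 100 g, standing on the hatch. Origin at the centre of its underside, z up; smooth, it slides easily on hatch and bed
- spool: bystander: blue thread spool, 28 mm across, 50 mm high, standing on the bed far right of the hatch; origin at the centre of its underside
- snips: bystander: orange-handled thread snips, 105 mm long, lying on the machine's bed right of the needle; origin under their middle
- bottle: bystander: water bottle, 64 mm across, 200 mm high, on the table in front of the machine's pillar; origin at the centre of its underside
- ribbon: bystander: yellow ribbon spool, 68 mm across, 50 mm high, on the table left of the bed; origin at the centre of its underside
- ruler: bystander: wooden ruler 300 x 30 x 4 mm, lying on the table in front of the bed; origin under its middle, length along its x
- marker: bystander: green highlighter 98 x 19 x 14 mm, lying on the table in front of the machine; origin under its middle, length along its x
- tape: bystander: round white tape-measure case, 58 mm across, 18 mm high, on the table in front of the machine; origin at the centre of its underside
- hoop: bystander: dark wooden embroidery hoop, 140 mm across, 12 mm high, lying on the table right of the robot; origin at the centre of its underside
Things that resemble listed ones, but are neither listed nor needed, are in the scene too. Of the things shaped like the tin, the steel one is meant.

How it is judged:
By the outcome, as a careful person would: the job done as asked, in the order asked, and still so for the second after the job is handed in, with the robot touching nothing.
It also fails if it takes over 45 s, if anything falls off the work surface, if the arm or the gripper's body presses on something with over 40 N, if the wrist force passes 120 N, or if a joint passes its speed limit or range.

## Working session

There is one attempt and no reset: what is moved stays moved. The work goes in short steps, Python scripts to look and compute and a tool call to move; the robot and the scene stay as the last step left them, time stands still between calls to the robot, and variables do not carry over. Pictures are saved under pics/ and viewed, about 8 in all and at most 12, crops included, and the job is handed in when it is done.

Besides the shell and the picture viewer there is one more tool, called in YAML: its name, and indented under it one key for each argument. play_rows: Moves the arm, as the interface text tells. Its arguments: {"type":"object","properties":{"moves":{"type":"array","items":{"type":"array","items":{"type":"array","items":{"type":"number"}}}}},"required":["moves"]}

```bash
mkdir -p pics
cat > h.py <<'E'
from workcell import *
import numpy as np, cv2
from scipy.spatial.transform import Rotation as R
def cam(name):
    s=sense(); p=camera_params(name)
    if name=="wrist":
        T=np.eye(4);T[:3,:3]=R.from_quat(s["ee_rot"]).as_matrix();T[:3,3]=s["position"];T=T@np.array(p["hand_eye"])
    else:
        T=np.eye(4)
        o=np.array(p["orientation"]); T[:3,:3]=R.from_quat(o).as_matrix() if o.size==4 else o; T[:3,3]=p["origin"]
    K=np.array([[p["fx"],0,p["cx"]],[0,p["fy"],p["cy"]],[0,0,1]])
    return K,np.array(p["dist"]),T
def snap(name):
    c=cam(name); im,d=get_image(name); np.savez(f"{name}.npz",im=im,d=d,K=c[0],dist=c[1],T=c[2]); return im,d
def load(name): return np.load(f"{name}.npz")
def rays(z,uv):
    n=cv2.undistortPoints(np.array(uv,float).reshape(-1,1,2),z["K"],z["dist"]).reshape(-1,2)
    return np.c_[n,np.ones(len(n))]
def atz(z,uv,h):
    r=rays(z,uv)@z["T"][:3,:3].T; o=z["T"][:3,3]; return o+r*((h-o[2])/r[:,2])[:,None]
def atd(z,uv):
    r=rays(z,uv); dd=np.array([z["d"][int(v),int(u)] for u,v in uv]); return (r*dd[:,None])@z["T"][:3,:3].T+z["T"][:3,3]
E
python3 - <<'E'
from h import *
for n in ["scene","side","wrist"]:
    im,d=snap(n); cv2.imwrite(f"pics/{n}0.png",im)
    print(n,cam(n)[2].round(3).tolist())
print(sense())
E
```

```text
scene [[-0.754, 0.536, -0.38, 0.886], [0.657, 0.623, -0.424, 0.479], [0.01, -0.569, -0.822, 0.954], [0.0, 0.0, 0.0, 1.0]]
side [[0.913, -0.317, 0.256, 0.096], [-0.408, -0.693, 0.594, -0.879], [-0.011, -0.647, -0.763, 1.257], [0.0, 0.0, 0.0, 1.0]]
wrist [[0.32, 0.913, 0.254, 0.144], [0.947, -0.308, -0.088, 0.637], [-0.002, 0.269, -0.963, 0.373], [0.0, 0.0, 0.0, 1.0]]
{'clock': 0.15, 'qpos': array([ 1.16238860e+00,  1.24351951e-01,  1.65136336e+00,  1.42461939e-05,
        1.36748759e+00, -8.26197667e-02]), 'joint_velocities': array([-0.00050543, -0.00118602, -0.00444656, -0.00106293, -0.00058004,
       -0.0009384 ]), 'joint_torque': array([ 6.07167713e-04, -4.24225473e+01, -3.66014457e+01, -1.06908637e-04,
        4.59454197e-03, -5.55754866e-06]), 'position': array([0.20786349, 0.61531619, 0.1986358 ]), 'ee_rot': array([ 1.62175924e-01,  9.86761532e-01, -7.79283219e-04, -2.02454771e-04]), 'wrist_force': array([-0.46212518,  0.22556666, -0.83400582]), 'wrist_torque': array([0.00865451, 0.05167171, 0.00856536]), 'grip_width': 0.08536208626121364}
```

View pics/scene0.png

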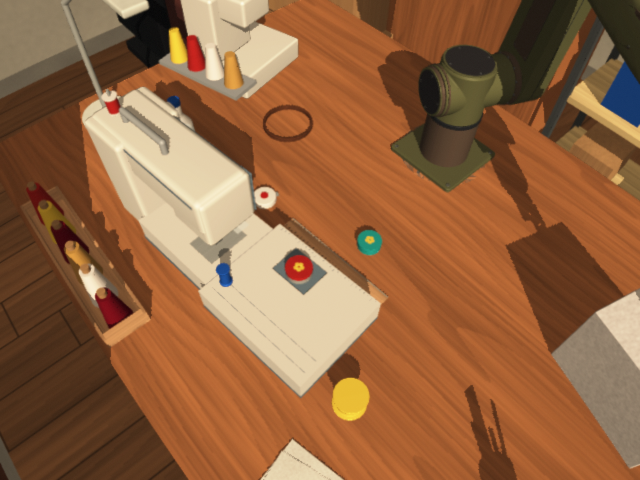

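View pics/wrist0.png

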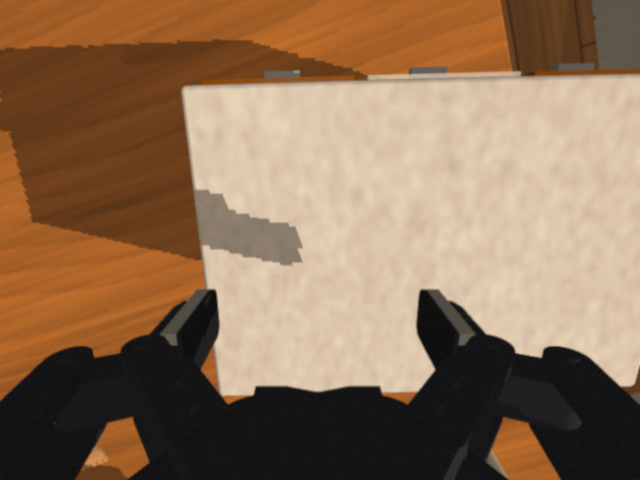

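The scene shows the red-lidded tin on the hatch at (299,267) and a teal look-alike on the table at (369,241). A blue spool stands on the bed at (225,275), and there is a white tape with a red centre at (265,197). The wrist view shows only a pale box under the gripper. Next I'll take a close crop.

Run:
```python
from h import *
z=load("scene"); c=z["im"][210:400,190:400]; c=cv2.resize(c,None,fx=3.8,fy=3.0*1.0,interpolation=cv2.INTER_CUBIC) if 0 else cv2.resize(c,None,fx=3,fy=3,interpolation=cv2.INTER_CUBIC)
cv2.imwrite("pics/sc1.png",c)
w=load("wrist"); print("box",atd(w,[(250,150),(400,200),(600,300),(210,380),(190,90)]).round(3).tolist())
print(atd(z,[(299,267),(310,330),(225,270),(369,241),(600,340)]).round(3).tolist())
```

```text
box [[0.135, 0.604, 0.199], [0.184, 0.669, 0.199], [0.275, 0.761, 0.201], [0.382, 0.406, 0.0], [0.1, 0.587, 0.199]]
[[0.567, 0.075, 0.106], [0.632, 0.184, 0.078], [0.69, -0.001, 0.131], [0.37, 0.087, 0.022], [0.282, 0.57, 0.161]]
```

View pics/sc1.png

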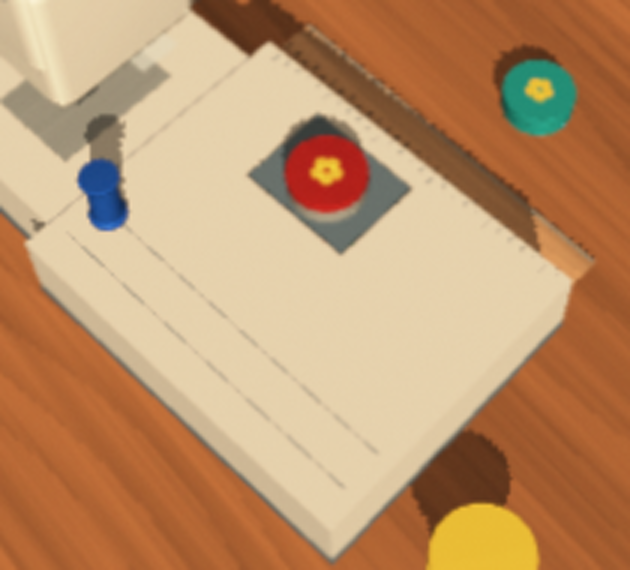

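View pics/side0.png

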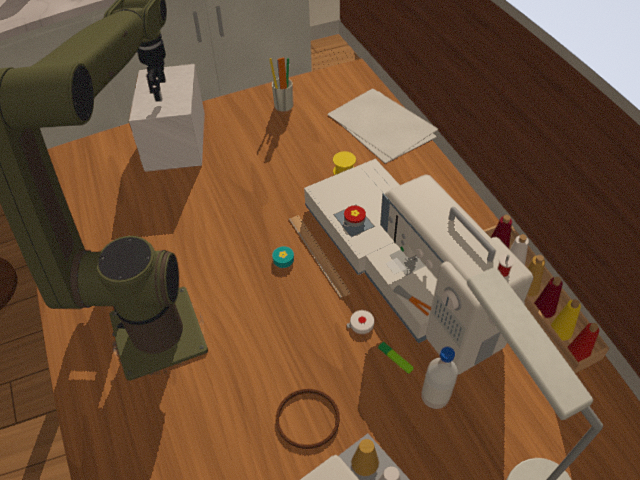

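The crop confirms the choice: the tin with the red lid and steel rim stands on the blue-grey hatch. Hatch corners in scene pixels are about (272.7,268.3), (303.7,294.3), (327,272.7) and (296.7,248.3). The teal one is a decoy on the table. The side view agrees.

```bash
cat > m.py <<'E'
from h import *
z=load("scene")
H=atz(z,[(272.7,268.3),(303.7,294.3),(327,272.7),(296.7,248.3)],.08)
B=atz(z,[(381,304.3),(300.7,385.7),(280,224.3),(199,290)],.08)
# machine-frame correspondences: hatch back-right, back-left, front-left, front-right ; bed FL,BL,FR,BR
Mh=np.array([[-26,136],[-26,224],[-95,224],[-95,136]])/1e3
Mb=np.array([[-115,350],[115,350],[-115,66],[115,66]])/1e3
P=np.r_[H,B][:,:2]; M=np.r_[Mh,Mb]
mc,pc=M.mean(0),P.mean(0); U,S,V=np.linalg.svd((M-mc).T@(P-pc)); Rm=(U@V).T; 
yaw=np.arctan2(Rm[1,0],Rm[0,0]); t=pc-Rm@mc
if __name__=="__main__":
    print("yaw",np.degrees(yaw),"t",t); print(((P-(M@Rm.T+t))*1e3).round(1).tolist())
    im=z["im"]; hsv=cv2.cvtColor(im,cv2.COLOR_BGR2HSV); m=((hsv[...,0]<8)|(hsv[...,0]>172))&(hsv[...,1]>170)&(hsv[...,2]>110)
    m[:, :270]=0;m[:,330:]=0;m[:240]=0;m[290:]=0
    v,u=np.nonzero(m); print(len(u),u.min(),u.max(),v.min(),v.max())
    X=atd(z,list(zip(u,v))); X=X[(X[:,2]>.097)]; print("lid z",np.median(X[:,2]))
    (cx,cy),r=cv2.minEnclosingCircle((X[:,:2]*1e3).astype(np.float32)); print("lid",cx,cy,r)
    mm=Rm.T@(np.array([cx,cy])/1e3-t); print("tin in machine",mm*1e3)
    print("press",Rm@[-.08,.18]+t, "free",Rm@[.035,.18]+t)
E
python3 m.py
```

```text
yaw 5.676491336116405 t [ 0.63878269 -0.10272119]
[[1.2, -0.0], [0.5, 0.1], [0.8, 0.0], [0.7, 1.2], [0.7, 0.3], [-3.2, -1.3], [1.2, 0.7], [-1.9, -0.9]]
462 285 312 255 280
lid z 0.10245898692650879
lid 717.055419921875 264.4884948730469 272.964599609375
tin in machine [114.21015079 357.66690773]
press [0.54137092 0.06848321] free [0.65580699 0.07985803]
```

Run:
```python
from m import *
p=atz(z,[(298.5,267)],.102)[0]; print(p, (Rm.T@(p[:2]-t))*1e3)
q=R.from_quat(sense()["ee_rot"]).as_matrix(); print(q.round(3).tolist())
```

```text
[0.56655286 0.07275855 0.102     ] [-54.5186655  181.76359365]
[[-0.947, 0.32, -0.001], [0.32, 0.947, -0.001], [0.0, -0.002, -1.0]]
```

play_rows:
  moves:
    - [[0, 0, 0, 0, 0, -50, 0.06], [0, 0, 0, 0, 0, -50, 0.06], [0, 0, 0, -32, -30, 0, 0.06], [0, 0, 0, -32, -30, 0, 0.06], [0, 0, 0, -32, -30, 0, 0.06], [0, 0, 0, -32, -30, 0, 0.06], [0, 0, 0, -32, -30, 0, 0.06], [0, 0, 0, -32, -30, 0, 0.06], [0, 0, 0, -32, -30, 0, 0.06], [0, 0, 0, -32, -30, 0, 0.06], [0, 0, 0, -32, -30, 0, 0.06], [0, 0, 0, -32, -30, 0, 0.06]]

```text
clock: 1.35
position: [0.4155, 0.2275, 0.2994]
ee_rot: [0.162, 0.987, 0.0, 0.0]
wrist_force: [-0.3, 0.8, -0.2]
grip_width: 0.0401
```

play_rows:
  moves:
    - [[0, 0, 0, -34, -31, 0, 0.06], [0, 0, 0, -34, -31, 0, 0.06], [0, 0, 0, -34, -31, 0, 0.06], [0, 0, 0, -34, -31, 0, 0.06], [0, 0, -8.1, 0, 0, 0, 0.06], [0, 0, -8.1, 0, 0, 0, 0.06], [0, 0, -8.1, 0, 0, 0, 0.06], [0, 0, 0, 0, 0, 0, 0.06], [0, 0, 0, 0, 0, 0, 0.06]]

```text
clock: 2.25
position: [0.5042, 0.0682, 0.2994]
ee_rot: [-0.048, 0.999, 0.0, -0.0]
wrist_force: [0.6, -0.2, -0.7]
grip_width: 0.04
```

```bash
cat > st.py <<'E'
from m import *
def st():
    s=sense(); q=R.from_quat(s["ee_rot"]).as_matrix(); p=s["position"]
    mm=Rm.T@(p[:2]-t)*1e3
    print("clk",s["clock"],"machine mm",mm.round(1),"z",round(p[2]*1e3,1),"xang",round(np.degrees(np.arctan2(q[1,0],q[0,0])),2),"want",round(np.degrees(yaw)+180,2),"zax",q[:,2].round(3),"F",s["wrist_force"].round(2),"w",round(s["grip_width"]*1e3,1))
st()
E
python3 - <<'E'
from st import *
im,d=snap("wrist"); cv2.imwrite("pics/w1.png",im)
E
```

```text
clk 2.25 machine mm [-117.   183.4] z 299.4 xang -174.53 want 185.68 zax [-0. -0. -1.] F [ 0.61 -0.17 -0.66] w 40.0
```

View pics/w1.png

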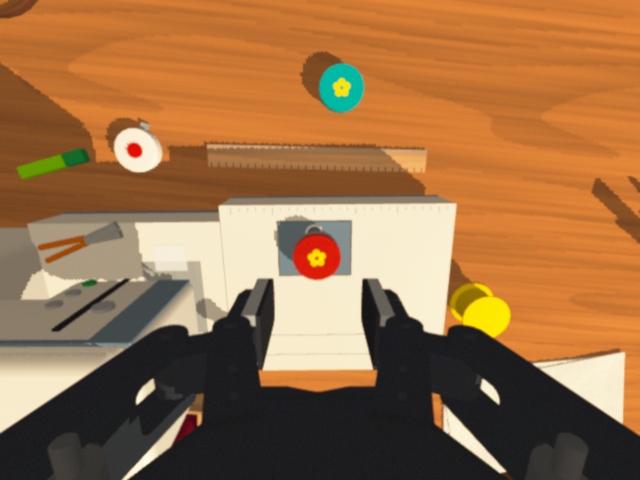

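The wrist view shows the red tin at (316,257) on the hatch, with front corners at (279,220) and (351,220), and the finger mark just in front of the tin at about (314,230). I'll cross-check these positions against the scene fit.

Run:
```python
from m import *
w=load("wrist")
for n,uv,h in [("hatch FR FL BL",[(279,220),(351,220),(351,275)],.08),("tin top",[(316.5,257)],.102),("mark",[(314,230)],.08),("bed FR FL",[(220,204),(456,204)],.08)]:
    p=atz(w,uv,h); print(n,((p[:,:2]-t)@Rm*1e3).round(1).tolist())
```

```text
hatch FR FL BL [[-96.9, 136.5], [-96.6, 223.5], [-25.4, 225.1]]
tin top [[-57.1, 181.7]]
mark [[-84.3, 178.7]]
bed FR FL [[-116.7, 66.8], [-115.7, 348.3]]
```

play_rows:
  moves:
    - [[0, 0, 0, 4, -1.5, 0, 0.06], [0, 0, 0, 0, 0, 45, 0.06], [0, 0, 0, 0, 0, 45, 0.06], [0, 0, 0, 0, 0, 45, 0.06], [0, 0, 0, 0, 0, 40, 0.06], [0, 0, 0, 0, 0, 25, 0.06], [0, 0, 0, 0, 0, 12, 0.06], [0, 0, 0, 0, 0, 0, 0.06]]

```text
clock: 3.1
position: [0.4992, 0.0662, 0.086]
ee_rot: [-0.049, 0.999, 0.0, -0.002]
wrist_force: [0.2, 0.1, -0.3]
grip_width: 0.0402
```

Run:
```python
from st import *
im,d=snap("side"); c=cv2.resize(im[150:300,270:450],None,fx=4,fy=4,interpolation=cv2.INTER_CUBIC); cv2.imwrite("pics/s2.png",c)
```

```text
clk 3.1 machine mm [-122.2  181.9] z 86.0 xang -174.39 want 185.68 zax [-0.003 -0.    -1.   ] F [ 0.21  0.13 -0.26] w 40.2
```

View pics/s2.png

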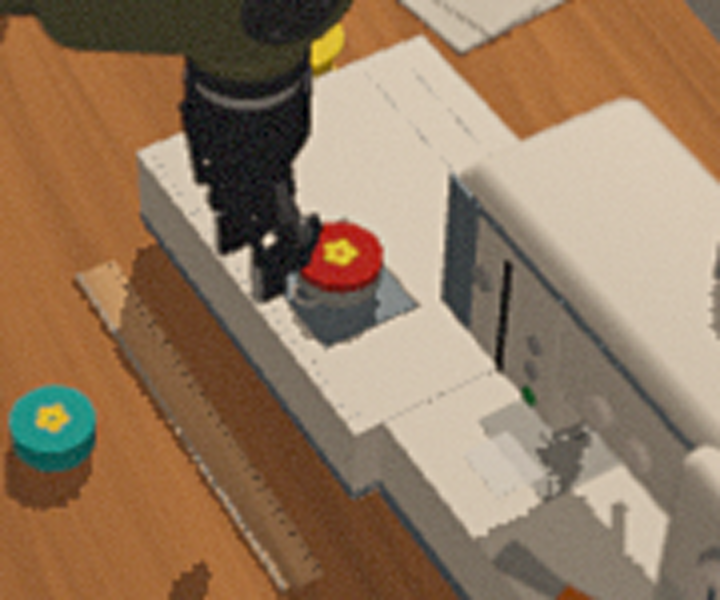

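The side crop shows the fingers just in front of the tin, above the bed and not touching it. I'll push the tin backwards now.

play_rows:
  moves:
    - [[0, 0, 0, -12, 0, 0, 0.06], [0, 0, 0, -10, 0, 0, 0.06], [0, 0, 0, -6, 0, 0, 0.06], [0, 0, 0, -6, 0, 0, 0.06], [0, 0, 0, -6, 0, 0, 0.06], [0, 0, 0, -6, 0, 0, 0.06], [0, 0, 0, -6, 0, 0, 0.06], [0, 0, 0, -6, 0, 0, 0.06], [0, 0, 0, 0, 0, 0, 0.06]]

```text
clock: 4.05
position: [0.5589, 0.072, 0.0877]
ee_rot: [-0.049, 0.999, 0.0, 0.0]
wrist_force: [0.3, 0.1, 0.2]
grip_width: 0.04
```

Run:
```python
from st import *
im,d=snap("side"); c=cv2.resize(im[150:300,270:450],None,fx=4,fy=4,interpolation=cv2.INTER_CUBIC); cv2.imwrite("pics/s3.png",c)
```

```text
clk 4.05 machine mm [-62.2 181.8] z 87.7 xang -174.37 want 185.68 zax [ 0.  0. -1.] F [0.26 0.09 0.19] w 40.0
```

View pics/s3.png

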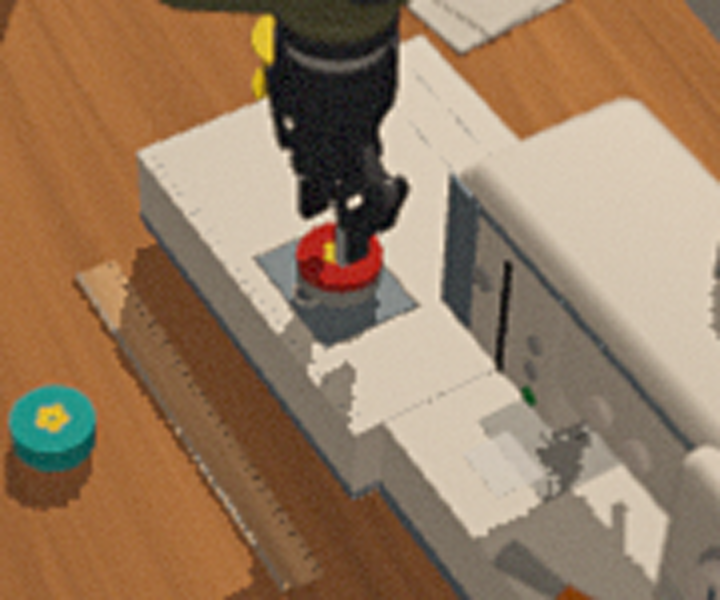

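The fingers appear to be over the lid and the tin has not moved. I'll check the fingertip height from depth.

Run:
```python
from st import *
s=load("side"); im=s["im"]; d=s["d"]
us,vs=np.meshgrid(np.arange(335,380),np.arange(185,232)); uv=np.c_[us.ravel(),vs.ravel()]
X=atd(s,uv.tolist()); dark=im[uv[:,1],uv[:,0]].max(1)<60
m=np.c_[(X[:,:2]-t)@Rm,X[:,2]]*1e3
k=dark&(m[:,2]>84); idx=np.argsort(m[k][:,2])[:25]
print(np.c_[uv[k][idx],m[k][idx].round(0)])
red=(im[uv[:,1],uv[:,0],2]>120)&(im[uv[:,1],uv[:,0],1]<60); print("lid",np.median(m[red],0),m[red].min(0),m[red].max(0))
im,d=snap("wrist"); cv2.imwrite("pics/w4.png",im)
```

```text
clk 4.1 machine mm [-62.6 181.8] z 87.6 xang -174.37 want 185.68 zax [-0. -0. -1.] F [ 0.63 -0.41 -0.33] w 40.2
[[346. 203. -66. 209. 120.]
 [347. 203. -64. 206. 122.]
 [348. 203. -62. 204. 123.]
 [351. 201. -54. 203. 126.]
 [350. 202. -58. 201. 127.]
 [349. 201. -60. 204. 129.]
 [350. 201. -58. 202. 129.]
 [347. 202. -66. 202. 130.]
 [346. 201. -67. 206. 131.]
 [348. 202. -64. 201. 131.]
 [357. 215. -68. 150. 131.]
 [350. 200. -57. 203. 132.]
 [346. 202. -69. 202. 132.]
 [349. 200. -59. 204. 132.]
 [349. 202. -64. 197. 133.]
 [348. 200. -62. 204. 134.]
 [350. 199. -56. 205. 134.]
 [358. 214. -66. 150. 134.]
 [359. 213. -62. 152. 134.]
 [347. 201. -67. 202. 134.]
 [356. 214. -70. 152. 134.]
 [345. 202. -73. 202. 134.]
 [351. 200. -56. 200. 134.]
 [351. 199. -54. 203. 135.]
 [358. 213. -64. 152. 135.]]
lid [-60.28617066 171.88163811 102.73852665] [-81.23682032 148.55243796  95.6989816 ] [-30.30355316 207.93923366 138.95369715]
```

View pics/w4.png

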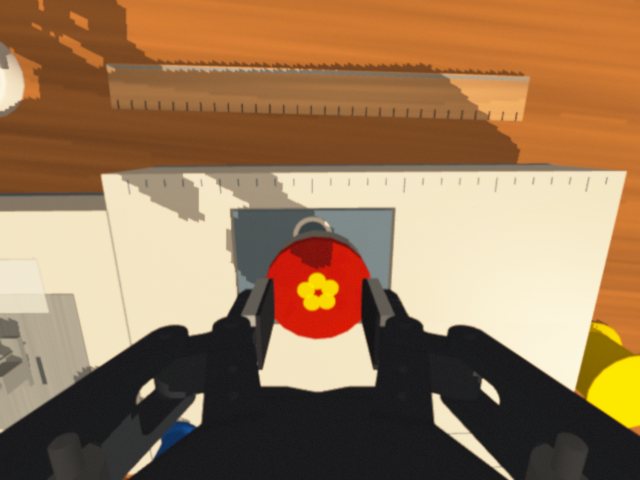

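Run:
```python
from st import *
w=load("wrist"); print(w["K"][0,0])
for u,v in [(262,290),(268,283),(368,284),(375,285),(258,310),(230,330),(318,300),(240,270)]:
    X=atd(w,[(u,v)])[0]; print(u,v,w["d"][v,u].round(3),((X[:2]-t)@Rm*1e3).round(0),round(X[2]*1e3))
s=load("side")
for u,v in [(356,216),(357,214),(357,212),(356,210),(359,208),(345,199),(346,202),(347,200)]:
    X=atd(s,[(u,v)])[0]; print(u,v,s["im"][v,u],((X[:2]-t)@Rm*1e3).round(0),round(X[2]*1e3))
print(camera_params("wrist")["hand_eye"])
```

```text
clk 4.15 machine mm [-62.9 181.8] z 87.5 xang -174.36 want 185.68 zax [-0. -0. -1.] F [ 0.38  0.59 -0.1 ] w 40.0
333.50893704251285
262 290 0.135 [-74. 159.] 137
268 283 0.143 [-73. 160.] 130
368 284 0.14 [-74. 203.] 132
375 285 0.14 [-73. 206.] 132
258 310 0.12 [-73. 160.] 153
230 330 0.103 [-75. 154.] 170
318 300 0.174 [-52. 182.] 103
240 270 0.193 [-60. 137.] 81
356 216 [ 71  71 144] [-68. 154.] 124
357 214 [27 26 19] [-70. 147.] 140
357 212 [25 28 21] [-69. 149.] 144
356 210 [55 54 61] [-69. 154.] 147
359 208 [37 43 37] [-75. 131.] 179
345 199 [42 41 39] [-71. 205.] 142
346 202 [18 12 17] [-69. 202.] 132
347 200 [21 19 24] [-67. 201.] 139
[[-2.85023410e-04 -9.63283564e-01 -2.68485930e-01  6.79220761e-02]
 [ 9.99999770e-01 -1.09314445e-04 -6.69392757e-04 -1.33901894e-04]
 [ 6.15465651e-04 -2.68486059e-01  9.63283373e-01 -1.73956661e-01]
 [ 0.00000000e+00  0.00000000e+00  0.00000000e+00  1.00000000e+00]]
```

Both cameras put the fingertips at z≈130 mm while the reported TCP is at 87 mm, so the real tips sit about 42 mm behind the stated TCP at this opening. I'll trust the cameras: back off, come down lower and check again.

play_rows:
  moves:
    - [[0, 0, 0, 21, 0, 0, 0.06], [0, 0, 0, 21, 0, 0, 0.06], [0, 0, 0, 0, 0, 0, 0.06], [0, 0, 0, 0, 0, 12, 0.06], [0, 0, 0, 0, 0, 10, 0.06], [0, 0, 0, 0, 0, 6, 0.06], [0, 0, 0, 0, 0, 4, 0.06], [0, 0, 0, 0, 0, 0, 0.06]]

```text
clock: 4.95
position: [0.516, 0.0678, 0.0544]
ee_rot: [-0.049, 0.999, 0.0, -0.001]
wrist_force: [-0.1, 0.7, -0.4]
grip_width: 0.0399
```

```bash
cat > tip.py <<'E'
from st import *
im,d=snap("wrist"); w=load("wrist")
# dark-finger points in the wrist view around the tips, height profile
us,vs=np.meshgrid(np.arange(230,410),np.arange(255,330)); uv=np.c_[us.ravel(),vs.ravel()]
X=atd(w,uv.tolist()); m=np.c_[(X[:,:2]-t)@Rm,X[:,2]]*1e3
c=im[uv[:,1],uv[:,0]].astype(int); k=((c.max(1)-c.min(1))<25)&(c.max(1)<110)&(w["d"][uv[:,1],uv[:,0]]<.17)
for nm,s in [("R",uv[:,0]<318),("L",uv[:,0]>=318)]:
    f=m[k&s]; f=f[np.argsort(f[:,2])][:40]; print(nm,"lowest",f[[0,5,20,39]].round(1).tolist())
E
python3 tip.py
```

```text
clk 4.95 machine mm [-105.3  181.9] z 54.4 xang -174.37 want 185.68 zax [-0.002 -0.    -1.   ] F [-0.07  0.7  -0.42] w 39.9
R lowest [[-94.5, 167.3, 75.7], [-95.0, 163.3, 76.5], [-94.7, 170.4, 77.1], [-95.1, 178.4, 77.8]]
L lowest [[-94.4, 199.5, 76.5], [-94.9, 185.9, 77.4], [-94.8, 192.8, 78.4], [-95.6, 187.8, 78.8]]
```

play_rows:
  moves:
    - [[0, 0, 0, 0, 0, 4, 0.06], [0, 0, 0, 0, 0, 0, 0.06]]

```text
clock: 5.2
position: [0.5164, 0.0678, 0.0514]
ee_rot: [-0.049, 0.999, -0.0, -0.0]
wrist_force: [0.1, -1.2, -0.0]
grip_width: 0.0401
```

```bash
cat > tip.py <<'E'
from st import *
def tips(lo,xr=14):
    s=sense(); c0=(Rm.T@(s["position"][:2]-t))*1e3
    for n in ["wrist","side"]:
        im,d=snap(n); w=load(n); v,u=np.nonzero((d>0)&(d<3)); uv=np.c_[u,v]
        r=rays(w,uv)*d[v,u][:,None]; X=r@w["T"][:3,:3].T+w["T"][:3,3]
        m=np.c_[(X[:,:2]-t)@Rm,X[:,2]]*1e3; c=im[v,u].astype(int)
        k=(c.max(1)-c.min(1)<25)&(c.max(1)<100)&(abs(m[:,0]-c0[0])<xr)&(abs(m[:,1]-c0[1])<40)&(m[:,2]>lo)
        for nm,sg in [("R",-1),("L",1)]:
            f=m[k&(sg*(m[:,1]-c0[1])>0)]; f=f[np.argsort(f[:,2])]
            print(n,nm,len(f),f[[0,3,10,25]].round(0).tolist() if len(f)>25 else "")
E
python3 -c "
from tip import *
tips(84)
cv2.imwrite('pics/s5.png',cv2.resize(load('side')['im'][150:300,270:450],None,fx=4,fy=4,interpolation=cv2.INTER_CUBIC))"
```

```text
clk 5.2 machine mm [-104.9  181.8] z 51.4 xang -174.37 want 185.68 zax [-0. -0. -1.] F [ 0.11 -1.23 -0.05] w 40.1
wrist R 10533 [[-102.0, 161.0, 84.0], [-100.0, 161.0, 85.0], [-97.0, 161.0, 87.0], [-106.0, 162.0, 88.0]]
wrist L 10524 [[-105.0, 202.0, 84.0], [-103.0, 202.0, 85.0], [-100.0, 202.0, 86.0], [-99.0, 202.0, 87.0]]
side R 460 [[-94.0, 154.0, 85.0], [-100.0, 149.0, 94.0], [-114.0, 156.0, 99.0], [-115.0, 159.0, 104.0]]
side L 119 [[-105.0, 203.0, 87.0], [-101.0, 205.0, 90.0], [-111.0, 202.0, 94.0], [-110.0, 199.0, 101.0]]
```

View pics/s5.png

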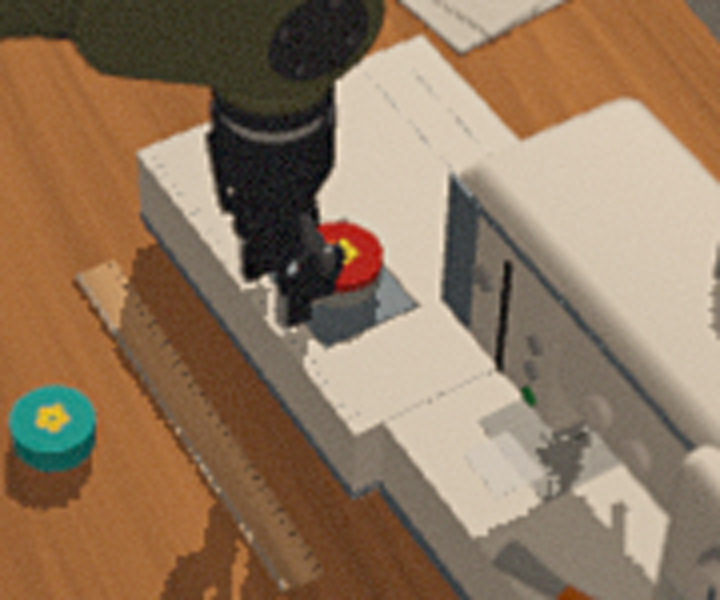

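The side crop shows the tips just above the bed, in front of the tin and at the height of its wall. I'll push in two calls.

play_rows:
  moves:
    - [[0, 0, 0, -7, 0, 0, 0.06], [0, 0, 0, -6, 0, 0, 0.06], [0, 0, 0, -5, 0, 0, 0.06], [0, 0, 0, -5, 0, 0, 0.06], [0, 0, 0, -5, 0, 0, 0.06], [0, 0, 0, -6, 0, 0, 0.06], [0, 0, 0, -6, 0, 0, 0.06], [0, 0, 0, -4, 0, 0, 0.06], [0, 0, 0, 0, 0, 0, 0.06]]

```text
clock: 6.2
position: [0.561, 0.0722, 0.0516]
ee_rot: [-0.049, 0.999, 0.0, 0.0]
wrist_force: [0.5, -0.5, -0.0]
grip_width: 0.0404
```

```bash
cat > tin.py <<'E'
from st import *
def tin():
    for n in ["scene","side"]:
        im,d=snap(n); w=load(n); h=cv2.cvtColor(im,cv2.COLOR_BGR2HSV)
        v,u=np.nonzero(((h[...,0]<9)|(h[...,0]>172))&(h[...,1]>170)&(h[...,2]>60)&(d>0)); uv=np.c_[u,v]
        X=(rays(w,uv)*d[v,u][:,None])@w["T"][:3,:3].T+w["T"][:3,3]; m=np.c_[(X[:,:2]-t)@Rm,X[:,2]]*1e3
        m=m[(abs(m[:,2]-102)<5)&(m[:,0]>-110)&(m[:,0]<110)&(m[:,1]>120)&(m[:,1]<300)]
        if len(m): print(n,len(m),"x",m[:,0].min().round(),m[:,0].max().round(),"y",m[:,1].min().round(),m[:,1].max().round(),"z",m[:,2].min().round(),np.median(m[:,2]).round(1),m[:,2].max().round())
if __name__=="__main__": tin()
E
python3 tin.py
```

```text
clk 6.2 machine mm [-60.1 181.7] z 51.6 xang -174.37 want 185.68 zax [ 0.001  0.    -1.   ] F [ 0.5  -0.54 -0.02] w 40.4
scene 468 x -56.0 -1.0 y 153.0 209.0 z 97.0 102.4 107.0
side 41 x -57.0 -3.0 y 151.0 193.0 z 98.0 102.5 106.0
```

The tin moved from about -56 to -28.5, upright and centred, so the push model holds. I'll continue.

play_rows:
  moves:
    - [[0, 0, 0, -5, 0, 0, 0.06], [0, 0, 0, -6, 0, 0, 0.06], [0, 0, 0, -6, 0, 0, 0.06], [0, 0, 0, -6, 0, 0, 0.06], [0, 0, 0, -6, 0, 0, 0.06], [0, 0, 0, -6, 0, 0, 0.06], [0, 0, 0, -6, 0, 0, 0.06], [0, 0, 0, -6, 0, 0, 0.06], [0, 0, 0, -6, 0, 0, 0.06], [0, 0, 0, -5, 0, 0, 0.06], [0, 0, 0, -4, 0, 0, 0.06], [0, 0, 0, -2, 0, 0, 0.06]]

```text
clock: 7.5
position: [0.6243, 0.0785, 0.0517]
ee_rot: [-0.049, 0.999, 0.0, 0.0]
wrist_force: [-1.3, 0.2, -0.4]
grip_width: 0.0404
```

```bash
python3 tin.py
```

```text
clk 7.5 machine mm [  3.6 181.7] z 51.7 xang -174.37 want 185.68 zax [ 0.  0. -1.] F [-1.29  0.25 -0.37] w 40.4
scene 504 x 8.0 63.0 y 153.0 210.0 z 97.0 102.2 106.0
side 8 x 7.0 25.0 y 183.0 196.0 z 101.0 102.4 105.0
```

play_rows:
  moves:
    - [[0, 0, 0, 6, 0, 0, 0.06], [0, 0, 0, 15, 0, 0, 0.06], [0, 0, 0, 20, 0, -20, 0.06], [0, 0, 0, 25, 0, -30, 1], [0, 0, 0, 19, -2, -10, 1], [0, 0, 0, 0, 0, 0, 1], [0, 0, 0, 0, 0, 0, 1], [0, 0, 0, 0, 0, 0, 1]]

```text
clock: 8.4
position: [0.5394, 0.0681, 0.1107]
ee_rot: [-0.049, 0.999, 0.0, -0.001]
wrist_force: [1.1, 0.8, -0.3]
grip_width: -0.0003
```

```bash
python3 -c "
from tip import *
tips(90,20)
w=load('wrist'); im=w['im']
cv2.imwrite('pics/w6.png',im)
for v in range(250,330,5): 
    X=atd(w,[(318,v)])[0]; print(v,w['d'][v,318].round(3),((X[:2]-t)@Rm*1e3).round(0),round(X[2]*1e3),end=' | ')
"
```

```text
clk 8.4 machine mm [-82.  179.8] z 110.7 xang -174.37 want 185.68 zax [-0.001 -0.    -1.   ] F [ 1.11  0.81 -0.33] w -0.3
wrist R 25265 [[-92.0, 178.0, 146.0], [-93.0, 175.0, 147.0], [-92.0, 179.0, 148.0], [-92.0, 178.0, 149.0]]
wrist L 25324 [[-92.0, 182.0, 146.0], [-92.0, 180.0, 147.0], [-92.0, 182.0, 148.0], [-93.0, 181.0, 149.0]]
side R 722 [[-87.0, 173.0, 146.0], [-81.0, 168.0, 151.0], [-91.0, 175.0, 154.0], [-85.0, 175.0, 161.0]]
side L 108 [[-91.0, 180.0, 149.0], [-91.0, 180.0, 177.0], [-92.0, 188.0, 193.0], [-93.0, 186.0, 204.0]]
250 0.214 [-84. 180.] 81 | 255 0.215 [-81. 180.] 81 | 260 0.217 [-77. 180.] 80 | 265 0.217 [-74. 180.] 80 | 270 0.217 [-71. 180.] 81 | 275 0.219 [-67. 180.] 81 | 280 0.146 [-93. 180.] 149 | 285 0.139 [-93. 180.] 156 | 290 0.136 [-92. 180.] 159 | 295 0.131 [-93. 180.] 165 | 300 0.127 [-93. 180.] 169 | 305 0.123 [-93. 180.] 173 | 310 0.119 [-93. 180.] 177 | 315 0.117 [-92. 180.] 179 | 320 0.117 [-90. 180.] 180 | 325 0.117 [-88. 180.] 180 |
```

View pics/w6.png

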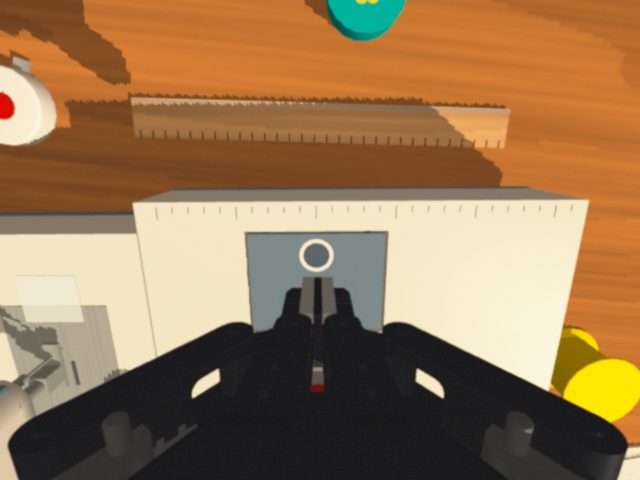

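The fingers are shut and the ring mark at (316,255) lies at x≈-81, y≈180, right under the tips. The tips are at z≈146 with the TCP at 110.7, so they sit 35 mm back and contact is expected near TCP z 45. I'll descend in stages.

play_rows:
  moves:
    - [[0, 0, 0, 0, 0, 25, 1], [0, 0, 0, 0, 0, 20, 1], [0, 0, 0, 0, 0, 8, 1], [0, 0, 0, 0, 0, 3, 1], [0, 0, 0, 0, 0, 0, 1], [0, 0, 0, 0, 0, 0, 1]]

```text
clock: 9.1
position: [0.5404, 0.0682, 0.0566]
ee_rot: [-0.049, 0.999, -0.0, 0.001]
wrist_force: [-0.3, 0.1, 0.1]
grip_width: 0.0
```

```bash
cat > chk.py <<'E'
from st import *
F=[]
D=[]
for i in range(8):
    im,d=get_image("wrist"); s=sense(); F.append(s["wrist_force"]); D.append(d)
T=cam("wrist")
d=np.median(D,0); np.savez("wrist.npz",im=im,d=d,K=T[0],dist=T[1],T=T[2]); w=load("wrist")
v,u=np.nonzero(d>0); X=(rays(w,np.c_[u,v])*d[v,u][:,None])@w["T"][:3,:3].T+w["T"][:3,3]; m=np.c_[(X[:,:2]-t)@Rm,X[:,2]]*1e3
def z(x0,x1,y0,y1):
    k=(m[:,0]>x0)&(m[:,0]<x1)&(((m[:,1]>y0)&(m[:,1]<y1)))&(m[:,2]<88)&(m[:,2]>60); return k.sum(),m[k][:,2].mean().round(2) if k.any() else None
print("F",np.mean(F,0).round(2),"hatch front R/L",z(-93,-75,140,158),z(-93,-75,202,220),"bed front",z(-112,-100,140,220),"TCP z",(s["position"][2]*1e3).round(2))
fm=m[(abs(m[:,0]+92)<3)&(abs(m[:,1]-180)<4)&(m[:,2]>83)]; print("finger low",np.sort(fm[:,2])[:8].round(1))
E
python3 chk.py
```

```text
clk 9.1 machine mm [-81.  179.8] z 56.6 xang -174.37 want 185.68 zax [ 0.002  0.    -1.   ] F [-0.34  0.14  0.07] w 0.0
F [-0.27 -0.09  0.05] hatch front R/L (np.int64(1254), np.float64(79.63)) (np.int64(1252), np.float64(79.61)) bed front (np.int64(4128), np.float64(79.16)) TCP z 55.9
finger low [92.  92.1 92.1 92.2 92.2 92.3 92.3 92.3]
```

play_rows:
  moves:
    - [[0, 0, 0, 0, 0, 4, 1], [0, 0, 0, 0, 0, 3, 1], [0, 0, 0, 0, 0, 2, 1], [0, 0, 0, 0, 0, 1, 1], [0, 0, 0, 0, 0, 0, 1]]

```text
clock: 10.0
position: [0.5393, 0.0681, 0.0455]
ee_rot: [-0.049, 0.999, -0.0, -0.0]
wrist_force: [-0.9, -0.3, 2.3]
grip_width: -0.0001
```

```bash
python3 chk.py
```

```text
clk 10.0 machine mm [-82.1 179.8] z 45.5 xang -174.37 want 185.68 zax [-0.001 -0.    -1.   ] F [-0.85 -0.33  2.25] w -0.1
F [-1.77  0.1   1.92] hatch front R/L (np.int64(1393), np.float64(76.5)) (np.int64(1388), np.float64(76.47)) bed front (np.int64(4740), np.float64(79.73)) TCP z 45.6
finger low [83.  83.1 83.1 83.2 83.2 83.2 83.3 83.3]
```

The hatch has sunk about 3.5 mm at the mark under about 2 N. I'll add a small further push for margin, then draw up and to the front in one go.

play_rows:
  moves:
    - [[0, 0, 0, 0, 0, 0.7, 1], [0, 0, 0, 0, 0, 0, 1], [0, 0, 0, 0, 0, 0, 1], [0, 0, 0, 1, 0, -10, 1], [0, 0, 0, 20, 0, -25, 1], [0, 0, 0, 35, 0, -30, 1], [0, 0, 0, 35, 0, -30, 1], [0, 0, 0, 30, 0, -30, 1], [0, 0, 0, 0, 0, -30, 1], [0, 0, 0, 0, 0, 0, 1], [0, 0, 0, 0, 0, 0, 1]]

```text
clock: 11.5
position: [0.4199, 0.0563, 0.2014]
ee_rot: [-0.049, 0.999, -0.0, 0.002]
wrist_force: [-0.7, -0.6, -1.2]
grip_width: 0.0001
```

play_rows:
  moves:
    - [[0, 0, 0, 0, 0, 0, 1], [0, 0, 0, 0, 0, 0, 1], [0, 0, 0, 0, 0, 0, 1], [0, 0, 0, 0, 0, 0, 1], [0, 0, 0, 0, 0, 0, 1], [0, 0, 0, 0, 0, 0, 1], [0, 0, 0, 0, 0, 0, 1], [0, 0, 0, 0, 0, 0, 1], [0, 0, 0, 0, 0, 0, 1], [0, 0, 0, 0, 0, 0, 1], [0, 0, 0, 0, 0, 0, 1], [0, 0, 0, 0, 0, 0, 1]]

```text
clock: 12.7
position: [0.4191, 0.0562, 0.1999]
ee_rot: [-0.049, 0.999, -0.0, 0.0]
wrist_force: [0.4, 0.1, -0.8]
grip_width: -0.0
```

```bash
python3 -c "
from tin import *
tin(); im=load('side')['im']; cv2.imwrite('pics/s7.png',cv2.resize(im[140:330,270:480],None,fx=3,fy=3,interpolation=cv2.INTER_CUBIC))"
```

```text
clk 12.7 machine mm [-202.8  179.9] z 199.9 xang -174.37 want 185.68 zax [ 0. -0. -1.] F [ 0.36  0.11 -0.8 ] w -0.0
scene 503 x 9.0 63.0 y 152.0 210.0 z 97.0 102.2 107.0
side 79 x 6.0 40.0 y 165.0 207.0 z 97.0 102.2 107.0
```

View pics/s7.png

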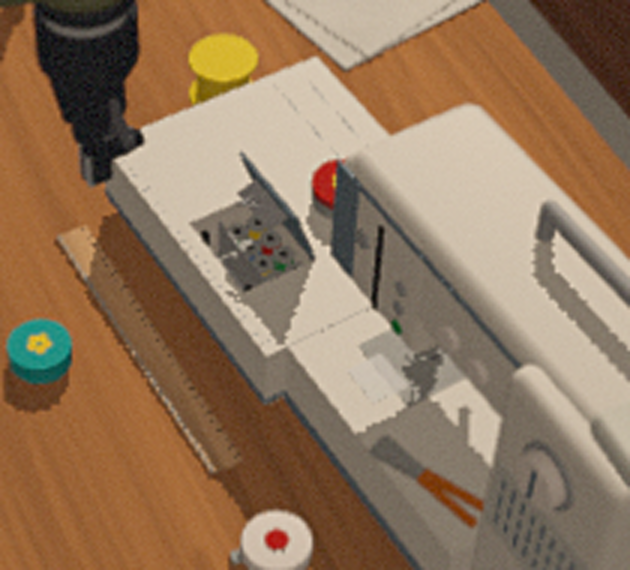

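The hatch is up, with the bobbins visible at about (255,250) in the crop. The tin stands upright behind it. I'll do a quick numeric check that it is fully open, then hand in.

Run:
```python
from st import *
for i in range(2):
    im,d=snap("scene"); w=load("scene"); v,u=np.nonzero(d>0)
    X=(rays(w,np.c_[u,v])*d[v,u][:,None])@w["T"][:3,:3].T+w["T"][:3,3]; m=np.c_[(X[:,:2]-t)@Rm,X[:,2]]*1e3
    k=(m[:,0]>-100)&(m[:,0]<0)&(m[:,1]>140)&(m[:,1]<220)&(m[:,2]>95)&(m[:,2]<160)
    p=np.polyfit(m[k][:,2],m[k][:,0],1); print(k.sum(),"top z",np.percentile(m[k][:,2],97).round(1),"angle rad",np.arctan2(1,-p[0]).round(3))
    for _ in range(6): get_image("scene")
sign_off()
```

```text
clk 12.8 machine mm [-202.9  179.9] z 199.9 xang -174.37 want 185.68 zax [ 0. -0. -1.] F [ 0.46 -0.55  0.25] w -0.0
760 top z 144.2 angle rad 1.232
747 top z 143.9 angle rad 1.23
the job is handed in; nothing more can be done
```

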